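# Seat a pin in V-blocks and hold a try square in the corner

### The arm

A 6-joint arm with a two-finger parallel gripper is mounted at the origin on a cart in front of the work surface, level with it; the furniture and walls round the work are solid. World frame = base frame: x ahead of the robot, y to its left, z up, the work surface at z = 0. Lengths are in mm, angles in rad, forces in N, time in s.
With the tool pointing down it reaches from about 275 to 750 mm from the base axis. Payload 10.2 kg.
Tool frame: the origin (TCP) lies on the centre line of the jaws, within the pads' length; the fingertips stand 17 mm ahead of it and the grasp point (between the pads) lies 2 mm behind it (ctrl.tip_extent is the distance from the TCP to the fingertips, in mm); z points along the fingers, y is the line along which they close (so a half turn about z gives the same grasp; the last joint's range is limited). The gripper opens to 85 mm and grips with 20 to 120 N. Pads are 22 mm wide; open, the fingers measure 114 mm over their backs; the gripper's body (76 mm by 85 mm) begins 54 mm behind the grasp point. The pads swing forward as they close: fully open they stand 13 mm farther back than shut.
Start: joints at [-1.526, 0.313, 1.498, -0, 1.331, -0.223], TCP at [138.907, -506.296, 248.294] pointing down, gripper open.
Joint ranges: [-2.94, 2.94], [-0.97, 2.17], [0.19, 2.56], [-1.23, 4.37], [0.02, 3.11], [-2.88, 2.88]. Speed limits (rad/s): [2.39, 2.39, 3.01, 3.14, 3.14, 3.14].

### API

Orientations are given as a unit quaternion [w, x, y, z].
In Python, from rig import sensors, capture, ctrl, cut_out, place_of gives the robot as it stands.
- The arm moves only by the shell command python3 -m jog 'ROWS' [FORCE]. ROWS is JSON, a list of rows, each a list of 3 entries, a list of its own where there are three numbers: the shift along the world's x, y, z in mm, then the turn, a rotation vector about the world's x, y, z in degrees, then the closure, from 0 (fully open) to 1 (shut). A call has exactly 8 rows; each row is the pose to reach, as a shift and turn from the pose commanded when the call began; what a row does not reach only later rows make up. A row lasts 1/12 s, in which the tool goes at most 41.7 mm and 7.16 degrees, less where a joint would pass 70% of its speed; a pose out of reach is approached as far as the arm can. A call with a gripper value outside its range is refused whole. The fingers move at their own pace and stop on an object; FORCE is the grip in N (left out, the last holds). Time passes only in rows, so rows that repeat a pose let the fingers close, or fill a call up. It gives the time, the measured TCP pose, the force and the opening at its end, in the units of the state.
- sensors.sense(): the state, without advancing time (a new reading comes with each control period).
- capture(name): name is "scene" or "top" or "wrist"; returns a dict with "color" (420x560x3 uint8, blue, green, red), "z_map" (420x560 float32, mm along the optical axis (not along the pixel's ray), 0 where there is no reading), "camera_matrix" (3x3 intrinsics, pixels), "k1" (the pictures are not rectified: a ray, as slopes to the right and down, at radius r is drawn at 1 + k1 r^2 times it, then the intrinsics apply), "R" (3x3) and "t" (3): a world point X has camera coordinates R X + t. Camera axes: x right, y down, z forward; pixel columns grow to the right and rows downward; lengths in mm; the calibration is good to about 2 mm. A picture is of the moment at which its call begins.
- ctrl.finish_job(): hands the job in, once; it reports no verdict.
Trained networks look in a picture, given as the dict that the camera call returned (one of the last four; its "shot" number tells which), for a name from the list of things; names that differ only in an ending like _2 or _b are one class to them, and where a whole thing is asked for, a point or a joint stands for the part that bears it (a point fixed in the world has none). Each returns a list of dicts, best first, with "p" (0 to 1); they miss things now and then, are a little off and sometimes report something else, mostly with a low value. They report only what shows in the picture. A call takes as long as a camera call.
- cut_out(picture, query): "region" (420x560 bool, what is visible of it) and "box" ([left, top, right, bottom] in pixels, round what is visible of it).
- place_of(picture, query): "centre" ([row, column] in pixels: a listed point, or the origin of a listed thing).
The state is a dict: "time_s": time; "joints": joint angles; "dq": joint speeds; "tau": joint torques, N m; "eef_pos": TCP position; "ee_rot": TCP orientation; "force": force on the tool from outside, world axes, zero at the start; "wrist_torque": the same for the moment, N m; "grip_width": opening from 0.0 (shut) to 1.0 (fully open).
Only numpy, scipy, OpenCV 4.12 (cv2) and the standard library are available. Lean on these libraries where they do the work, as an engineer would, in place of code of your own. Each camera call takes 0.05 s, during which the arm holds its last target. There are 200 camera calls.

### The job

Lay the loose round steel pin in the two V-notches of the alignment fixture, roughly midway along them, so that it sits level in both, and let go of it. Then pick up the steel try square and press it, upright and in line with the pin, into the corner between the top of the pin and the fixture's end plate, until its foot lies flush along the pin and the outer edge of its blade is flush against the plate. Finish while still gripping the square and pressing it lightly against both, and do not disturb the other things on the worktop.

Things in the scene. Friction and masses are not known exactly. Their poses are not given: they have to be found in the camera images.
- fixture: Steel alignment fixture, fixed. Origin: centre of its underside; x along it to the end plate, z up. Base 212 x 90 x 12 mm. Two V-blocks at x = -48 and +48 mm, each 24 mm (x) by 60 mm (y), top at z = 54 mm, with a 90 degree V along x (apex y = 0, z = 38 mm; mouth 32 mm wide). Between them only two 5 mm high screw heads at y = +-34 mm.
- end_plate: Upright steel plate of the fixture, fixed to it at its +x end: 14 mm thick along x, 80 mm along y; its flat inner face is at x = +92 mm in the fixture's frame, its top at z = 125 mm. Origin: middle of its lower edge; axes as the fixture's.
- fixture_seat (a point): Point on the fixture where the middle of the pin's axis is when it lies in both V-notches midway: x = 0, y = 0, z = 52 mm in the fixture's frame; axes as the fixture's.
- fixture_corner (a point): The corner to press the square into: on the end plate's inner face (x = 92 mm), y = 0, at the height of the top of the seated pin (z = 62 mm) in the fixture's frame; axes as the fixture's.
- pin: Loose plain round bright steel pin, diameter 20 mm, length 160 mm, about 0.4 kg, lying on the worktop; it can roll. Origin on its surface at half length (under the axis at the start, it turns with the pin); its x axis is the pin's axis. Both ends are alike.
- pin_mid (a point): Middle of the pin, on its axis.
- square: Loose steel try square, about 0.36 kg, standing on its stock. Stock: dark bar 110 (x) x 20 (y) x 22 mm high. Blade: bright, 20 (x) x 5 (y) mm, upright at the +x end, top 60 mm above the underside; its outer edge, at x = +55 mm, is the outer end of the square. Origin: centre of the stock's underside; x along the stock to the blade end, z up.
- square_corner (a point): The square's outer corner: x = +55 mm, y = 0, z = 0 in the square's frame (underside, blade end).
- square_grip (a point): Good place to grip the square: in the stock at x = -7 mm, y = 0, z = 14 mm, clear of the blade; the fingers close along the square's y over 20 mm.
- carton_nozzles: Bystander: loose yellow carton 55 x 90 x 42 mm. Origin: centre of the underside.
- timer: Bystander: loose white timer 60 x 65 x 26 mm with three buttons. Origin: centre of the underside.
- specimen_2: Bystander: loose black round mounted specimen, 30 mm across, 17 mm high. Origin: centre of the underside.

How it is judged:
By the outcome, as a careful person would: the job done as asked, in the order asked, and still so for the second after the job is handed in, while the arm keeps its last pose, push and grip.
It also fails if it takes over 58 s, if anything falls off the work surface, if the arm or the gripper's body presses on something with over 40 N, if the wrist force passes 120 N, or if a joint passes its speed limit or range.

## Working session

There is one attempt and no reset: what is moved stays moved. The work goes in short steps, Python scripts to look and compute and a shell command to move; the robot and the scene stay as the last step left them, time stands still between calls to the robot, and variables do not carry over. Pictures are saved under pics/ and viewed, on a budget of 10 in all, crops included, one or two more only if the job needs it, and the job is handed in when it is done.

```bash
mkdir -p pics; ls; cat > h.py <<'E'
import numpy as np, cv2
from rig import sensors, capture, ctrl, cut_out, place_of
def rays(p,uv):
    K=p["camera_matrix"]; d=np.array([p["k1"],0,0,0,0],float)
    # iterative undistort
    uv=np.atleast_2d(np.float64(uv)); s=(uv-[K[0][2],K[1][2]])/[K[0][0],K[1][1]]; x=s.copy()
    for _ in range(20): x=s/(1+p["k1"]*(x**2).sum(1,keepdims=True))
    return np.c_[x,np.ones(len(x))]
def cloud(p,mask):
    r,c=np.nonzero(mask&(p["z_map"]>0)); X=rays(p,np.c_[c,r])*p["z_map"][r,c][:,None]
    return (X-p["t"])@p["R"]
def onz(p,uv,z):
    d=rays(p,uv)@p["R"]; o=-np.array(p["R"]).T@p["t"]
    return o+d*((z-o[2])/d[:,2])[:,None]
def proj(p,X):
    c=np.atleast_2d(X)@np.array(p["R"]).T+p["t"]; s=c[:,:2]/c[:,2:]
    s=s*(1+p["k1"]*(s**2).sum(1,keepdims=True)); K=p["camera_matrix"]
    return s*[K[0][0],K[1][1]]+[K[0][2],K[1][2]]
E
python3 - <<'E'
from h import *
np.set_printoptions(precision=1,suppress=True)
T=capture("top"); S=capture("scene")
cv2.imwrite("pics/a.png",np.hstack([T["color"],S["color"]])[:, :].copy() if 0 else cv2.resize(np.vstack([T["color"],S["color"]]),(400,600)))
cv2.imwrite("pics/top.png",T["color"]);cv2.imwrite("pics/scene.png",S["color"])
for n,p in(("top",T),("scene",S)):
    print(n,"cam",-p["R"].T@p["t"], "look",p["R"][2])
    for q in("fixture","end_plate","pin","square","carton_nozzles","timer","specimen_2"):
        a=cut_out(p,q)
        if a:
            c=cloud(p,a[0]["region"]); 
            print(q,round(a[0]["p"],2),a[0]["box"],len(c),np.percentile(c,[2,50,98],axis=0).round(0).tolist() if len(c) else "")
    for q in("fixture_seat","fixture_corner","pin_mid","square_corner","square_grip","square"):
        a=place_of(p,q); print(q,[(round(b["p"],2),np.round(b["centre"],1)) for b in a[:2]])
E
```

```text
pics
top cam [406.7  10.5 953.5] look [ 0.1  0.  -1. ]
fixture 0.73 [140.5, 165.0, 234.4, 221.2] 3325 [[451.0, 139.0, 9.0], [501.0, 244.0, 14.0], [553.0, 347.0, 127.0]]
end_plate 0.75 [211.8, 162.3, 233.0, 206.8] 467 [[480.0, 137.0, 25.0], [516.0, 146.0, 122.0], [556.0, 158.0, 128.0]]
pin 0.72 [294.0, 154.3, 361.4, 178.3] 557 [[552.0, -161.0, 1.0], [575.0, -87.0, 18.0], [598.0, -14.0, 23.0]]
square 0.77 [283.1, 219.8, 331.5, 233.8] 394 [[416.0, -89.0, 7.0], [426.0, -37.0, 22.0], [435.0, 14.0, 60.0]]
carton_nozzles 0.86 [390.2, 146.5, 432.9, 194.7] 1036 [[516.0, -326.0, 6.0], [559.0, -283.0, 42.0], [605.0, -245.0, 46.0]]
timer 0.61 [393.8, 197.4, 427.9, 231.4] 671 [[420.0, -321.0, 8.0], [453.0, -284.0, 23.0], [486.0, -250.0, 27.0]]
fixture_seat [(0.94, array([201., 184.])), (0.65, array([187.7, 223.2]))]
fixture_corner [(0.77, array([190.6, 219.5])), (0.35, array([196.7, 182.3]))]
pin_mid [(0.82, array([162.2, 323.9])), (0.28, array([215.6, 411.1]))]
square_corner [(0.81, array([230.1, 331.5]))]
square_grip [(0.76, array([226.5, 302.1]))]
square [(0.9, array([228., 307.])), (0.61, arr
[... 213 characters left out ...]
298.6, 258.3] 849 [[414.0, -95.0, 1.0], [420.0, -55.0, 20.0], [437.0, 11.0, 57.0]]
carton_nozzles 0.82 [387.0, 235.5, 444.4, 267.7] 1597 [[510.0, -338.0, 1.0], [543.0, -297.0, 33.0], [598.0, -247.0, 44.0]]
timer 0.78 [376.6, 262.4, 420.1, 292.7] 971 [[413.0, -330.0, -1.0], [441.0, -294.0, 20.0], [478.0, -254.0, 25.0]]
specimen_2 0.83 [352.0, 286.3, 369.4, 302.4] 221 [[354.0, -269.0, 1.0], [361.0, -258.0, 14.0], [379.0, -244.0, 17.0]]
fixture_seat []
fixture_corner [(0.62, array([246.1, 266.5]))]
pin_mid [(0.78, array([226.1, 324.1])), (0.56, array([229.9, 325.4]))]
square_corner [(0.59, array([257.7, 297.4]))]
square_grip [(0.72, array([247.2, 270.8]))]
square [(0.64, array([254.3, 271.2]))]
```

```bash
python3 - <<'E'
import cv2
T=cv2.imread("pics/top.png")[120:260,120:460]
cv2.imwrite("pics/v1.png",cv2.resize(T,(800,329),interpolation=cv2.INTER_CUBIC))
E
python3 - <<'E'
from h import *
np.set_printoptions(precision=1,suppress=True)
T=capture("top")
def rect(c):
    (x,y),(w,h),a=cv2.minAreaRect(np.float32(c[:,:2])); b=cv2.boxPoints(((x,y),(w,h),a))
    e=max(b[1]-b[0],b[2]-b[1],key=np.linalg.norm); return (x,y),(w,h),np.degrees(np.arctan2(e[1],e[0]))
for q,lo,hi in(("fixture",9,18),("fixture",48,60),("end_plate",115,135),("pin",14,30),("square",16,28),("square",50,70)):
    m=cut_out(T,q)[0]["region"]; m=cv2.dilate(m.astype(np.uint8),np.ones((5,5)))>0
    c=cloud(T,m); c=c[(c[:,2]>lo)&(c[:,2]<hi)]
    print(q,lo,len(c),c.mean(0),rect(c), np.median(c[:,2]))
    if q=="fixture" and lo==48: print(c[::max(1,len(c)//5)])
E
```

```text
fixture 9 2086 [497.  260.7  12.8] ((502.5186462402344, 247.27618408203125), (90.75675964355469, 211.76876831054688), np.float32(-79.593445)) 12.678840623856582
fixture 48 418 [503.2 241.8  53.6] ((504.8079528808594, 224.02784729003906), (77.15495300292969, 165.66281127929688), np.float32(-79.43176)) 53.80461332796632
[[557.8 150.3  52.4]
 [525.7 195.8  55.2]
 [513.8 285.4  48.4]
 [494.  207.8  52. ]
 [481.2 286.3  51.9]
 [462.7 298.6  56.4]]
end_plate 115 275 [519.4 149.4 125.3] ((519.732177734375, 150.1493377685547), (79.5368881225586, 14.272760391235352), np.float32(10.402049)) 125.51655735130848
pin 14 504 [575.  -87.8  18.8] ((575.2642211914062, -87.68110656738281), (159.7095947265625, 19.11676788330078), np.float32(75.94959)) 18.992045919325612
square 16 379 [426.  -35.3  22.4] ((426.1509704589844, -37.24858856201172), (19.964706420898438, 108.59700012207031), np.float32(-87.77991)) 22.330411467718427
square 50 18 [427.6 -82.7  60.4] ((427.5727233886719, -82.88168334960938), (18.352418899536133, 2.3244454860687256), np.float32(89.521904)) 60.30304737023389
```

View pics/v1.png

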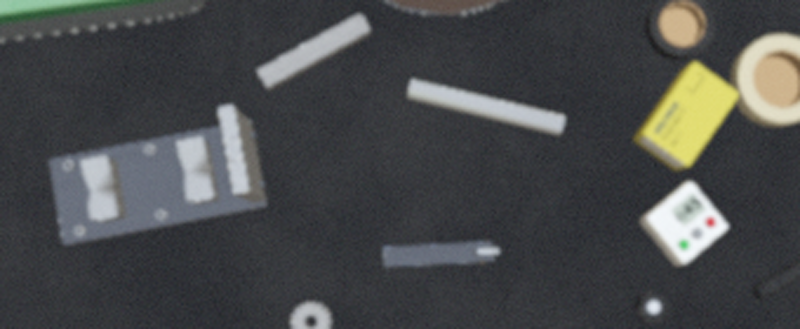

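```bash
python3 - <<'E'
from h import *
from scipy.spatial.transform import Rotation as R
s=sensors.sense(); q=s["ee_rot"]; r=R.from_quat(np.r_[q[1:],q[0]]).as_matrix()
print(s["eef_pos"],s["time_s"],ctrl.tip_extent,s["force"],s["grip_width"]); print(r.round(3))
print("tool y yaw",np.degrees(np.arctan2(r[1,1],r[0,1])))
E
```

```text
[ 138.90318923 -506.29512531  248.29432274] 1.75 17.0 [-0.10750027 -0.4883548  -0.03288724] 1.0013159864849148
[[ 0.964  0.265  0.   ]
 [ 0.265 -0.964  0.   ]
 [ 0.    -0.    -1.   ]]
tool y yaw -74.65535248324944
```

```bash
python3 -m jog '[[[220,210,-50],[0,0,45],0],[[220,210,-50],[0,0,45],0],[[220,210,-50],[0,0,45],0],[[220,210,-50],[0,0,45],0],[[220,210,-50],[0,0,45],0],[[220,210,-50],[0,0,45],0],[[220,210,-50],[0,0,45],0],[[220,210,-50],[0,0,45],0]]' 60
python3 -m jog '[[[216,209,-50],[0,0,15.6],0],[[216,209,-50],[0,0,15.6],0],[[216,209,-50],[0,0,15.6],0],[[216,209,-50],[0,0,15.6],0],[[216,209,-50],[0,0,15.6],0],[[216,209,-50],[0,0,15.6],0],[[216,209,-50],[0,0,15.6],0],[[216,209,-50],[0,0,15.6],0]]'
cat >> h.py <<'E'
from scipy.spatial.transform import Rotation as Ro
def rect(c):
    (x,y),(w,h),a=cv2.minAreaRect(np.float32(c[:,:2])); b=cv2.boxPoints(((x,y),(w,h),a))
    e=max(b[1]-b[0],b[2]-b[1],key=np.linalg.norm); return np.round([x,y,w,h,np.degrees(np.arctan2(e[1],e[0]))],1).tolist()
def state():
    s=sensors.sense(); q=s["ee_rot"]; r=Ro.from_quat(np.r_[q[1:],q[0]]).as_matrix()
    print("t",s["time_s"],"pos",np.round(s["eef_pos"],1),"yawY",round(np.degrees(np.arctan2(r[1,1],r[0,1])),2),"z",r[:,2].round(3),"F",np.round(s["force"],1),"M",np.round(s["wrist_torque"],2),"g",round(s["grip_width"],3)); return s,r
E
python3 - <<'E'
from h import *
state(); W=capture("wrist"); cv2.imwrite("pics/w1.png",W["color"])
print("cam",-W["R"].T@W["t"],W["R"][2])
a=cut_out(W,"pin")
for d in a[:2]:
    c=cloud(W,d["region"]); print(d["p"],d["box"],len(c))
    c=c[(c[:,2]>12)&(c[:,2]<26)]; print(rect(c),np.percentile(c[:,2],[50,98]))
    L=[];
    print(c.mean(0))
print([(b["p"],onz(W,[b["centre"][::-1]],10)) for b in place_of(W,"pin_mid")[:2]])
E
```

```text
time_s: 2.42
eef_pos: [361.1, -292.9, 197.7]
ee_rot: [-0.001, 0.863, 0.505, 0.0]
force: [-0.7, -0.8, -0.4]
grip_width: 0.999
time_s: 3.08
eef_pos: [577.2, -83.3, 147.1]
ee_rot: [-0.0, 0.787, 0.617, 0.0]
force: [0.1, -0.3, 0.0]
grip_width: 0.999
t 3.0833 pos [577.2 -83.3 147.1] yawY -13.86 z [-0.     0.001 -1.   ] F [ 0.1 -0.3  0. ] M [-0.   -0.    0.01] g 0.999
cam [596.71493047  -2.90301171 272.98464666] [-0.0766346  -0.31057426 -0.94745489]
0.84 [270.1, 119.1, 301.0, 292.7] 3816
[575.9, -89.4, 160.3, 19.6, 75.7] [18.83998487 20.93775741]
[577.86068318 -81.71118277  18.27367168]
[(0.8, array([[576.19710733, -88.89661914,  10.        ]]))]
```

View pics/w1.png

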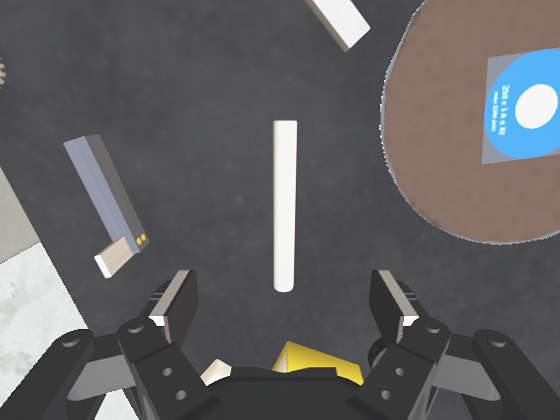

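```bash
python3 -m jog '[[[0.8,-1.4,-40],[0,0,-0.3],0],[[0.8,-1.4,-75],[0,0,-0.3],0],[[0.8,-1.4,-100],[0,0,-0.3],0],[[0.8,-1.4,-115],[0,0,-0.3],0],[[0.8,-1.4,-123],[0,0,-0.3],0],[[0.8,-1.4,-128],[0,0,-0.3],0],[[0.8,-1.4,-129],[0,0,-0.3],0.3],[[0.8,-1.4,-129],[0,0,-0.3],0.5]]' 60
python3 -m jog '[[[0,0,0],[0,0,0],0.7],[[0,0,0],[0,0,0],1],[[0,0,0],[0,0,0],1],[[0,0,0],[0,0,0],1],[[0,0,0],[0,0,0],1],[[0,0,0],[0,0,0],1],[[0,0,0],[0,0,0],1],[[0,0,0],[0,0,0],1]]' 60
python3 -m jog '[[[0,0,0],[0,0,0],1],[[0,0,0],[0,0,0],1],[[0,0,10],[0,0,0],1],[[0,0,30],[0,0,0],1],[[0,0,60],[0,0,0],1],[[0,0,95],[0,0,0],1],[[0,0,110],[0,0,0],1],[[0,0,115],[0,0,0],1]]' 60
python3 - <<'E'
from h import *
state(); W=capture("wrist"); cv2.imwrite("pics/w2.png",W["color"])
a=cut_out(W,"pin")
for d in a[:2]:
    c=cloud(W,d["region"]); print(d["p"],d["box"],len(c),np.percentile(c,[2,50,98],axis=0).round(1).tolist())
E
```

```text
time_s: 3.9
eef_pos: [576.0, -89.3, 20.2]
ee_rot: [0.001, 0.79, 0.613, 0.0]
force: [0.1, -0.3, 0.2]
grip_width: 0.745
time_s: 4.57
eef_pos: [576.1, -88.8, 20.1]
ee_rot: [0.001, 0.79, 0.613, 0.0]
force: [-1.8, 0.5, 6.0]
grip_width: 0.208
time_s: 5.23
eef_pos: [576.6, -88.9, 137.6]
ee_rot: [0.002, 0.79, 0.613, 0.001]
force: [-0.5, -0.9, -3.8]
grip_width: 0.208
t 5.2333 pos [576.6 -88.9 137.6] yawY -14.34 z [ 0.005 -0.002 -1.   ] F [-0.5 -0.9 -3.8] M [-0.04 -0.01  0.  ] g 0.208
0.9 [259.7, 117.0, 309.9, 373.4] 10133 [[559.9, -135.7, 128.6], [583.1, -60.5, 136.3], [601.7, -13.1, 138.3]]
```

View pics/w2.png

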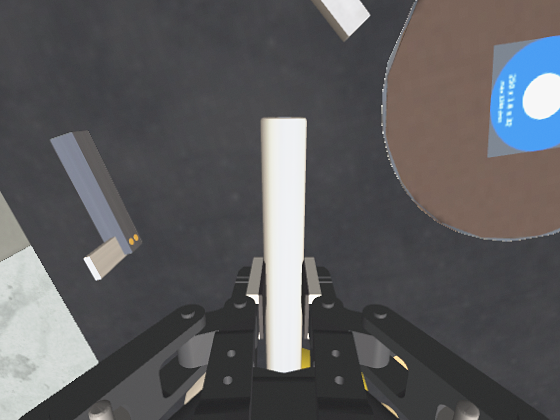

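```bash
python3 -m jog '[[[-10,30,36],[0,0,5],1],[[-18,65,60],[0,0,10],1],[[-26,102,66],[0,0,15],1],[[-34,140,66],[0,0,20],1],[[-43,180,66],[0,0,24.7],1],[[-51,220,66],[0,0,24.7],1],[[-60,258,66],[0,0,24.7],1],[[-66,295,66],[0,0,24.7],1]]' 60
python3 -m jog '[[[-7,28,0],[0,0,0],1],[[-7.4,38,0],[0,0,0],1],[[-7.4,41,0],[0,0,0],1],[[-7.4,41,0],[0,0,0],1],[[-7.4,41,0],[0,0,0],1],[[-7.4,41,0],[0,0,0],1],[[-7.4,41,0],[0,0,0],1],[[-7.4,41,0],[0,0,0],1]]' 60
cat > fx.py <<'E'
from h import *
state()
for n in("wrist","top"):
    W=capture(n)
    if n=="wrist": cv2.imwrite("pics/w3.png",W["color"])
    M=np.zeros((420,560),bool)
    for q in("fixture","end_plate"):
        for d in cut_out(W,q)[:1]: M|=d["region"]
    M=cv2.dilate(M.astype(np.uint8),np.ones((7,7)))>0
    C=cloud(W,M)
    for lo,hi in((8,16),(51,57),(120,130)):
        c=C[(C[:,2]>lo)&(C[:,2]<hi)]
        if len(c)>20: print(n,lo,len(c),np.median(c[:,2]).round(1),rect(c))
    # end plate inner face: points at z 60..115
    u=np.array([np.cos(np.radians(-79.6)),np.sin(np.radians(-79.6))]);v=np.array([-u[1],u[0]])
    P=np.c_[(C[:,:2]-[502.3,247.4])@u,(C[:,:2]-[502.3,247.4])@v,C[:,2]]
    f=P[(P[:,2]>65)&(P[:,2]<118)&(abs(P[:,0]-92)<6)&(abs(P[:,1])<42)]
    if len(f)>30:
        k=np.polyfit(f[:,1],f[:,0],1); print(n,"face",len(f),"x at y0",k[1],"angle",np.degrees(np.arctan(k[0])),np.percentile(f[:,1],[1,99]))
    for x in(-48,48):
        g=P[(abs(P[:,0]-x)<14)&(abs(P[:,2]-54)<3)&(abs(P[:,1])<34)&(abs(P[:,1])>14)]
        if len(g)>20: print(n,"V",x,len(g),np.percentile(g[:,1],[1,99]).round(1),np.percentile(g[:,0],[1,99]).round(1))
    for d in cut_out(W,"pin")[:1]:
        c=cloud(W,d["region"]); p=np.c_[(c[:,:2]-[502.3,247.4])@u,(c[:,:2]-[502.3,247.4])@v,c[:,2]]
        print(n,"pin",d["p"],len(p),np.percentile(p,[1,50,99],axis=0).round(1).tolist(),rect(c))
        # crest slope
        b=[(x,np.percentile(p[abs(p[:,0]-x)<5,2],90),np.median(p[abs(p[:,0]-x)<5,1])) for x in range(-80,81,20) if (abs(p[:,0]-x)<5).sum()>20]
        print(np.round(b,1).tolist())
E
python3 fx.py
```

```text
time_s: 6.0
eef_pos: [507.9, 208.1, 198.3]
ee_rot: [-0.001, 0.64, 0.768, -0.002]
force: [0.8, 0.1, -4.4]
grip_width: 0.206
time_s: 6.67
eef_pos: [502.6, 246.5, 200.3]
ee_rot: [0.0, 0.641, 0.768, -0.0]
force: [-0.1, -0.2, -3.8]
grip_width: 0.206
t 6.6667 pos [502.6 246.5 200.3] yawY 10.27 z [-0. -0. -1.] F [-0.1 -0.2 -3.8] M [-0.03  0.04 -0.  ] g 0.206
wrist 8 7258 12.3 [501.2, 253.7, 90.3, 197.6, -79.7]
wrist 51 1026 54.3 [502.2, 247.7, 60.0, 116.9, -79.7]
wrist 120 173 125.2 [520.1, 150.2, 42.5, 14.5, 10.6]
wrist V -48 606 [-29.7  29.9] [-58.7 -35.1]
wrist V 48 420 [-29.9  29.6] [36.7 57.9]
wrist pin 0.58 10000 [[-78.1, -9.4, 191.0], [-28.3, 0.1, 198.9], [51.1, 9.7, 201.1]] [501.3, 240.8, 41.5, 170.5, -81.4]
[[-80.0, 200.2, 0.1], [-60.0, 200.4, 0.1], [-40.0, 200.3, 0.0], [-20.0, 200.3, -0.1], [0.0, 200.4, 0.4], [20.0, 200.3, -0.2], [40.0, 200.1, 0.3]]
top 8 164 12.3 [471.5, 112.2, 227.8, 72.0, 43.9]
top 120 261 125.8 [520.0, 150.1, 79.7, 14.7, 10.7]
top pin 0.64 393 [[2.4, -9.1, 11.1], [42.6, -0.4, 199.0], [79.4, 45.3, 203.3]] [524.3, 227.5, 55.6, 113.9, -82.1]
[[20.0, 201.6, -1.2], [40.0, 201.4, -0.7], [60.0, 201.1, -0.9], [80.0, 200.6, 0.1]]
```

View pics/w3.png

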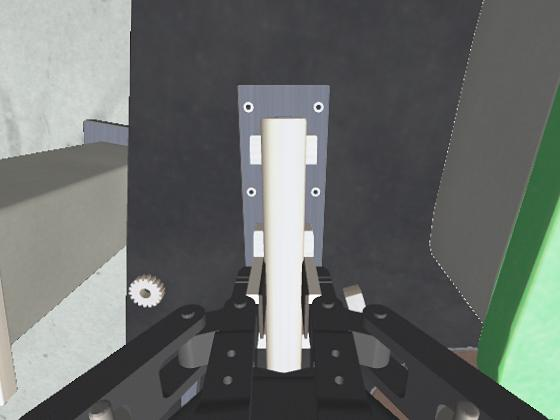

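```bash
python3 -m jog '[[[0,0.8,-40],[0,0,0],1],[[0,0.8,-75],[0,0,0],1],[[0,0.8,-100],[0,0,0],1],[[0,0.8,-118],[0,0,0],1],[[0,0.8,-128],[0,0,0],1],[[0,0.8,-133],[0,0,0],1],[[0,0.8,-136],[0,0,0],1],[[0,0.8,-136],[0,0,0],1]]' 60
python3 -m jog '[[[0,0,-0.3],[0,0,0],1],[[0,0,-0.6],[0,0,0],1],[[0,0,-1],[0,0,0],1],[[0,0,-1.3],[0,0,0],1],[[0,0,-1.6],[0,0,0],1],[[0,0,-1.8],[0,0,0],1],[[0,0,-1.8],[0,0,0],1],[[0,0,-1.8],[0,0,0],1]]' 60
python3 fx.py
```

```text
time_s: 7.73
eef_pos: [502.7, 248.2, 64.8]
ee_rot: [0.0, 0.64, 0.768, 0.0]
force: [0.4, -0.7, -4.7]
grip_width: 0.207
time_s: 8.4
eef_pos: [502.4, 248.1, 62.7]
ee_rot: [0.0, 0.64, 0.768, 0.0]
force: [0.0, 0.2, -1.8]
grip_width: 0.206
t 8.4 pos [502.4 248.1  62.7] yawY 10.35 z [ 0.  0. -1.] F [ 0.   0.2 -1.8] M [-0.06  0.04 -0.01] g 0.206
wrist 8 18711 12.2 [497.0, 275.8, 90.7, 153.1, -79.6]
wrist 51 4914 54.1 [500.6, 258.0, 60.4, 139.7, -79.2]
wrist V -48 3598 [-29.6  29.6] [-59.2 -35.3]
wrist V 48 81 [-15.1  15.3] [39.1 57.3]
wrist pin 0.58 10081 [[-79.8, -9.5, 52.9], [-30.2, 0.1, 61.2], [49.3, 9.9, 63.5]] [499.8, 259.9, 25.0, 135.6, -80.6]
[[-80.0, 62.4, 0.5], [-60.0, 62.6, 0.3], [-40.0, 62.6, 0.0], [-20.0, 62.7, -0.0], [0.0, 62.8, -0.0], [20.0, 62.8, 0.4], [40.0, 62.8, -0.1]]
top 8 699 12.6 [511.6, 198.2, 90.7, 111.6, -80.0]
top 51 201 54.7 [512.1, 191.3, 74.5, 98.0, -80.0]
top 120 260 125.9 [519.9, 150.2, 80.1, 14.4, 10.2]
top V 48 141 [-29.8  30.1] [35.8 59.7]
top pin 0.68 242 [[14.4, -9.3, 51.3], [48.2, -1.2, 61.4], [78.3, 9.2, 65.6]] [510.9, 202.5, 19.4, 65.5, -79.6]
[[20.0, 63.7, -0.8], [40.0, 64.0, -1.8], [60.0, 62.9, -0.7], [80.0, 62.6, 0.7]]
```

```bash
python3 -m jog '[[[0,0,-0.3],[0,0,0],1],[[0,0,-0.6],[0,0,0],1],[[0,0,-0.6],[0,0,0],1],[[0,0,-0.6],[0,0,0],0.9],[[0,0,-0.6],[0,0,0],0.8],[[0,0,-0.6],[0,0,0],0.7],[[0,0,-0.6],[0,0,0],0.6],[[0,0,-0.6],[0,0,0],0.5]]' 30
python3 -m jog '[[[0,0,0],[0,0,0],0.5],[[0,0,0],[0,0,0],0.5],[[0,0,10],[0,0,0],0.4],[[0,0,30],[0,0,0],0.4],[[0,0,60],[0,0,0],0.4],[[0,0,95],[0,0,0],0.4],[[0,0,120],[0,0,0],0.4],[[0,0,135],[0,0,0],0.4]]'
python3 fx.py; python3 - <<'E'
from h import *
T=capture("top"); 
for q,lo,hi in(("square",16,28),("square",50,70)):
    m=cut_out(T,q)[0]["region"]; c=cloud(T,m); c=c[(c[:,2]>lo)&(c[:,2]<hi)]; print(q,len(c),rect(c))
E
```

```text
time_s: 9.47
eef_pos: [502.5, 248.1, 61.9]
ee_rot: [0.0, 0.641, 0.768, 0.0]
force: [-1.1, 0.3, 1.1]
grip_width: 0.498
time_s: 10.13
eef_pos: [503.0, 248.3, 201.1]
ee_rot: [0.001, 0.64, 0.768, 0.002]
force: [0.1, 0.6, 0.6]
grip_width: 0.601
t 10.1333 pos [503.  248.3 201.1] yawY 10.35 z [ 0.005  0.001 -1.   ] F [0.1 0.6 0.6] M [ 0.   -0.01  0.01] g 0.601
wrist 8 9127 12.3 [502.5, 246.5, 90.2, 210.5, -79.6]
wrist 51 2456 54.2 [503.8, 240.3, 79.6, 174.2, -79.8]
wrist 120 1684 125.1 [519.7, 150.3, 79.6, 15.4, 10.0]
wrist face 3067 x at y0 93.0457519421504 angle 0.12692035298837465 [-39.10088968  38.78696166]
wrist V -48 961 [-29.6  29.8] [-58.8 -35.6]
wrist V 48 735 [-29.9  29.4] [36.7 60.9]
wrist pin 0.7 3598 [[-79.1, -11.3, 12.6], [-10.7, 0.2, 60.8], [85.3, 10.6, 63.4]] [503.6, 240.6, 24.7, 173.8, -79.9]
[[-80.0, 62.3, -0.3], [-60.0, 62.4, -0.3], [-40.0, 62.4, -0.4], [-20.0, 62.6, -0.5], [0.0, 62.4, 0.4], [20.0, 62.4, -0.6], [40.0, 62.4, 0.3], [60.0, 62.6, 0.2], [80.0, 62.5, 0.2]]
top 8 1167 12.6 [507.4, 221.0, 90.4, 158.1, -79.8]
top 51 243 54.2 [506.7, 214.1, 76.6, 144.8, -79.8]
top 120 260 125.8 [520.1, 150.2, 79.8, 14.3, 10.6]
top V 48 142 [-30.  30.] [36.  59.3]
top pin 0.75 387 [[-30.8, -9.3, 40.9], [28.2, -0.8, 60.9], [78.6, 9.7, 65.1]] [510.5, 225.5, 27.1, 111.8, -79.7]
[[-20.0, 63.8, -1.0], [0.0, 63.0, -1.8], [20.0, 62.6, -0.8], [40.0, 64.5, -1.0], [60.0, 63.9, -1.2], [80.0, 62.3, -1.0]]
square 379 [426.1, -37.2, 19.9, 108.4, -87.8]
square 18 [427.6, -80.8, 17.1, 2.5, 88.6]
```

```bash
python3 -m jog '[[[-10,-36,0],[0,0,-4],0.3],[[-20,-74,0],[0,0,-8.2],0.3],[[-30,-112,0],[0,0,-8.2],0.3],[[-41,-150,0],[0,0,-8.2],0.3],[[-52,-190,-10],[0,0,-8.2],0.3],[[-62,-225,-25],[0,0,-8.2],0.3],[[-70,-258,-40],[0,0,-8.2],0.3],[[-75.5,-276,-47],[0,0,-8.2],0.3]]' 60
python3 -m jog '[[[-0.5,-3,-3],[0,0,0],0.3],[[-0.5,-3,-3],[0,0,0],0.3],[[-0.5,-3,-3],[0,0,0],0.3],[[-0.5,-3,-3],[0,0,0],0.3],[[-0.5,-3,-3],[0,0,0],0.3],[[-0.5,-3,-3],[0,0,0],0.3],[[-0.5,-3,-3],[0,0,0],0.3],[[-0.5,-3,-3],[0,0,0],0.3]]'
cat > sq.py <<'E'
from h import *
import sys
state(); W=capture("wrist"); cv2.imwrite(sys.argv[1],W["color"])
d=cut_out(W,"square")[0]; m=cv2.dilate(d["region"].astype(np.uint8),np.ones((5,5)))>0; c=cloud(W,m)
print(d["p"],d["box"])
for lo,hi in((18,26),(57,64)):
    e=c[(c[:,2]>lo)&(c[:,2]<hi)]; print(lo,len(e),np.median(e[:,2]),rect(e))
for q,z in(("square_grip",14),("square_corner",0)):print(q,[(b["p"],onz(W,[b["centre"][::-1]],z).round(1)) for b in place_of(W,q)[:1]])
E
python3 sq.py pics/w4.png
```

```text
time_s: 11.35
eef_pos: [425.4, -30.3, 148.5]
ee_rot: [-0.001, 0.694, 0.72, -0.001]
force: [-0.3, -0.1, 0.3]
grip_width: 0.701
time_s: 12.02
eef_pos: [426.4, -30.6, 147.0]
ee_rot: [0.0, 0.694, 0.72, 0.0]
force: [0.7, 0.2, 1.4]
grip_width: 0.7
t 12.0167 pos [426.4 -30.6 147. ] yawY 2.18 z [ 0.  0. -1.] F [0.7 0.2 1.4] M [-0.    0.02 -0.03] g 0.7
0.61 [268.8, 149.5, 297.4, 294.8]
18 2561 22.35273559906744 [426.2, -38.1, 20.2, 108.9, -87.9]
57 139 60.29065031423102 [427.7, -83.4, 4.1, 20.4, -87.9]
square_grip [(0.64, array([[425.1, -33.1,  14. ]]))]
square_corner [(0.82, array([[428.4, -94.2,   0. ]]))]
```

View pics/w4.png

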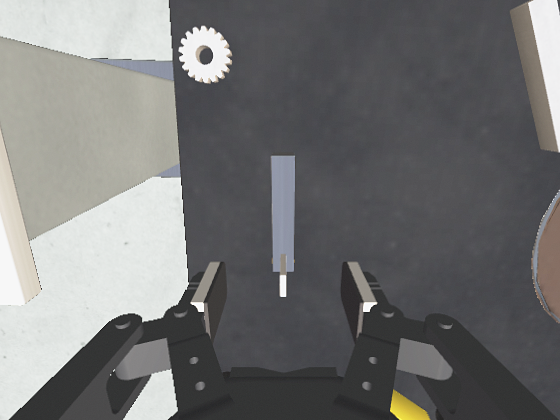

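```bash
python3 -m jog '[[[-0.4,-0.5,-40],[0,0,-0.1],0.3],[[-0.4,-0.5,-75],[0,0,-0.1],0.3],[[-0.4,-0.5,-100],[0,0,-0.1],0.3],[[-0.4,-0.5,-115],[0,0,-0.1],0.3],[[-0.4,-0.5,-123],[0,0,-0.1],0.3],[[-0.4,-0.5,-127],[0,0,-0.1],0.4],[[-0.4,-0.5,-127],[0,0,-0.1],0.5],[[-0.4,-0.5,-127],[0,0,-0.1],0.6]]' 70
python3 -m jog '[[[0,0,0],[0,0,0],0.7],[[0,0,0],[0,0,0],1],[[0,0,0],[0,0,0],1],[[0,0,0],[0,0,0],1],[[0,0,0],[0,0,0],1],[[0,0,0],[0,0,0],1],[[0,0,0],[0,0,0],1],[[0,0,0],[0,0,0],1]]' 70
python3 -m jog '[[[0,0,0],[0,0,0],1],[[0,0,0],[0,0,0],1],[[0,0,10],[0,0,0],1],[[0,0,30],[0,0,0],1],[[0,0,65],[0,0,0],1],[[0,0,105],[0,0,0],1],[[0,0,130],[0,0,0],1],[[0,0,140],[0,0,0],1]]' 70
python3 - <<'E'
from h import *
s,r=state(); W=capture("wrist"); cv2.imwrite("pics/w5.png",W["color"]); d=cut_out(W,"square")[0]; print(d["p"],d["box"])
c=(cloud(W,d["region"])-s["eef_pos"])@r   # tool frame
print(np.percentile(c,[1,50,99],axis=0).round(1).tolist())
np.save("sqtool.npy",c)
for x in range(-75,76,10):
    e=c[abs(c[:,0]-x)<5]
    if len(e)>20: print(x,len(e),np.percentile(e[:,2],[5,50]).round(1),np.median(e[:,1]).round(1))
E
```

```text
time_s: 12.88
eef_pos: [426.4, -31.6, 20.6]
ee_rot: [0.001, 0.694, 0.72, 0.0]
force: [0.8, 0.3, 0.7]
grip_width: 0.405
time_s: 13.55
eef_pos: [426.3, -31.5, 21.0]
ee_rot: [0.001, 0.694, 0.72, 0.0]
force: [-2.9, 0.1, 8.7]
grip_width: 0.214
time_s: 14.22
eef_pos: [426.9, -31.6, 163.8]
ee_rot: [0.003, 0.694, 0.72, 0.001]
force: [0.4, 0.6, -3.5]
grip_width: 0.213
t 14.2167 pos [426.9 -31.6 163.8] yawY 2.06 z [ 0.006 -0.002 -1.   ] F [ 0.4  0.6 -3.5] M [ 0.03 -0.02 -0.04] g 0.213
0.65 [260.0, 182.5, 308.3, 372.2]
[[-46.4, -9.6, -4.1], [11.4, 0.2, -1.3], [48.0, 9.6, 16.9]]
-45 477 [-7.  -1.4] 0.2
-35 583 [-2.  -1.2] 0.2
-25 632 [-2.  -1.2] 0.2
-15 615 [-2.1 -1.3] 0.2
-5 664 [-2.2 -1.3] -0.3
5 709 [-2.2 -1.3] 0.2
15 805 [-2.3 -1.3] 0.2
25 871 [-2.3 -1.3] -0.3
35 925 [-2.3 -1.4] 0.2
45 1284 [-2.1 -0.8] 0.2
```

View pics/w5.png

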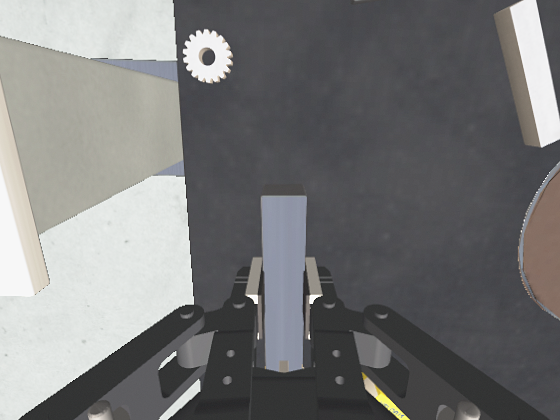

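```bash
python3 -m jog '[[[6,20,20],[0,0,0],1],[[16,55,28],[0,0,2],1],[[27,92,28],[0,0,4],1],[[38,128,28],[0,0,6],1],[[50,165,28],[0,0,8.3],1],[[61,202,28],[0,0,8.3],1],[[71,236,28],[0,0,8.3],1],[[79.4,262.3,28],[0,0,8.3],1]]' 70
python3 -m jog '[[[0,0,0],[0,0,0],1],[[0,0,-15],[0,0,0],1],[[0,0,-40],[0,0,0],1],[[0,0,-65],[0,0,0],1],[[0,0,-80],[0,0,0],1],[[0,0,-90],[0,0,0],1],[[0,0,-96],[0,0,0],1],[[0,0,-98],[0,0,0],1]]' 70
cat > ck.py <<'E'
from h import *
s,r=state(); u=np.array([np.cos(np.radians(-79.65)),np.sin(np.radians(-79.65))]);v=np.array([-u[1],u[0]])
f=lambda c:np.c_[(c[:,:2]-[502.3,247.6])@u,(c[:,:2]-[502.3,247.6])@v,c[:,2]]
print("TCP fix",f(np.array([s["eef_pos"]])).round(1))
W=capture("wrist"); cv2.imwrite("pics/w6.png",W["color"]); S=capture("scene"); cv2.imwrite("pics/s6.png",S["color"])
for q in("square","pin"):
    d=cut_out(W,q)
    if d:
        c=f(cloud(W,d[0]["region"])); print(q,round(d[0]["p"],2),len(c))
        print(np.round([(x,np.median(c[abs(c[:,0]-x)<4,2]),np.percentile(c[abs(c[:,0]-x)<4,2],90),np.median(c[abs(c[:,0]-x)<4,1])) for x in range(-90,91,10) if (abs(c[:,0]-x)<4).sum()>30],1).tolist())
        print("x ext",np.percentile(c[:,0],[.5,99.5]))
E
python3 ck.py
```

```text
time_s: 14.98
eef_pos: [504.7, 233.5, 185.9]
ee_rot: [-0.001, 0.64, 0.768, -0.001]
force: [0.1, 0.0, -4.3]
grip_width: 0.215
time_s: 15.65
eef_pos: [504.9, 230.7, 88.8]
ee_rot: [-0.001, 0.641, 0.768, -0.001]
force: [-0.1, 0.1, -4.0]
grip_width: 0.216
t 15.65 pos [504.9 230.7  88.8] yawY 10.33 z [-0.002 -0.    -1.   ] F [-0.1  0.1 -4. ] M [ 0.04 -0.02 -0.08] g 0.216
TCP fix [[17.1 -0.5 88.8]]
square 0.68 7641
[[-30.0, 88.9, 90.5, -0.3], [-20.0, 90.0, 90.8, -0.7], [-10.0, 90.0, 90.7, -0.7], [0.0, 90.0, 90.7, -0.7], [10.0, 90.0, 90.8, -0.2], [20.0, 90.0, 90.8, -0.2], [30.0, 90.0, 90.8, -0.2], [40.0, 89.8, 90.5, -0.7], [50.0, 89.9, 90.5, -0.2], [60.0, 90.1, 94.2, -0.7]]
x ext [-30.99947389  64.77947126]
pin 0.57 4020
[[-80.0, 60.7, 62.3, 0.2], [-70.0, 60.8, 62.4, 0.2], [-60.0, 60.9, 62.4, -0.2], [-50.0, 60.8, 62.3, 0.0], [-40.0, 60.9, 62.3, -0.2], [-30.0, 60.8, 62.4, 0.3]]
x ext [-79.72959077 -29.23395024]
```

```bash
python3 -m jog '[[[0.4,0.1,-1],[0,0,0],1],[[0.4,0.1,-2],[0,0,0],1],[[0.4,0.1,-3],[0,0,0],1],[[0.4,0.1,-4],[0,0,0],1],[[0.4,0.1,-4.7],[0,0,0],1],[[0.4,0.1,-5.3],[0,0,0],1],[[0.4,0.1,-5.6],[0,0,0],1],[[0.4,0.1,-5.6],[0,0,0],1]]' 70
python3 -m jog '[[[0,0,-0.2],[0,0,0],1],[[0,0,-0.4],[0,0,0],1],[[0,0,-0.6],[0,0,0],1],[[0,0,-0.8],[0,0,0],1],[[0,0,-0.8],[0,0,0],1],[[0,0,-0.8],[0,0,0],1],[[0,0,-0.8],[0,0,0],1],[[0,0,-0.8],[0,0,0],1]]' 70
python3 ck.py | head -5
```

```text
time_s: 16.52
eef_pos: [505.7, 231.0, 84.2]
ee_rot: [-0.0, 0.64, 0.768, -0.0]
force: [-0.0, 0.2, -4.4]
grip_width: 0.214
time_s: 17.18
eef_pos: [505.7, 231.0, 83.5]
ee_rot: [0.0, 0.64, 0.768, 0.0]
force: [0.5, -0.2, -4.1]
grip_width: 0.212
t 17.1833 pos [505.7 231.   83.5] yawY 10.34 z [ 0.  0. -1.] F [ 0.5 -0.2 -4.1] M [0.06 0.02 0.06] g 0.212
TCP fix [[16.9  0.4 83.5]]
square 0.7 7461
[[-30.0, 84.0, 85.3, 0.2], [-20.0, 84.8, 85.5, 0.2], [-10.0, 84.8, 85.6, 0.2], [0.0, 84.8, 85.5, 0.2], [10.0, 84.8, 85.5, 0.6], [20.0, 84.8, 85.5, 0.6], [30.0, 84.8, 85.5, 0.4], [40.0, 84.6, 85.3, 0.1], [50.0, 84.6, 85.2, 0.1], [60.0, 84.8, 88.8, 0.6]]
x ext [-31.19248083  63.99275856]
```

```bash
python3 -m jog '[[[0.2,-2,0],[0,0,0],1],[[0.5,-4,0],[0,0,0],1],[[0.9,-6,0],[0,0,0],1],[[1.2,-8,0],[0,0,0],1],[[1.5,-9.5,0],[0,0,0],1],[[1.7,-10.5,0],[0,0,0],1],[[1.8,-11,0],[0,0,0],1],[[1.8,-11,0],[0,0,0],1]]' 70
python3 -m jog '[[[0,0,-0.2],[0,0,0],1],[[0,0,-0.4],[0,0,0],1],[[0,0,-0.6],[0,0,0],1],[[0,0,-0.8],[0,0,0],1],[[0,0,-1],[0,0,0],1],[[0,0,-1],[0,0,0],1],[[0,0,-1],[0,0,0],1],[[0,0,-1],[0,0,0],1]]' 70
python3 ck.py | head -5
```

```text
time_s: 18.05
eef_pos: [507.5, 219.9, 83.5]
ee_rot: [-0.0, 0.641, 0.768, 0.0]
force: [0.0, -0.9, -4.3]
grip_width: 0.217
time_s: 18.72
eef_pos: [507.6, 220.1, 83.0]
ee_rot: [0.0, 0.64, 0.768, 0.0]
force: [-3.7, -0.3, 6.3]
grip_width: 0.212
t 18.7167 pos [507.6 220.1  83. ] yawY 10.35 z [ 0.001  0.    -1.   ] F [-3.7 -0.3  6.3] M [-0.08  0.6   0.01] g 0.212
TCP fix [[28.   0.3 83. ]]
square 0.69 7530
[[-20.0, 82.7, 84.7, 0.1], [-10.0, 84.3, 85.0, 0.1], [0.0, 84.3, 85.0, 0.5], [10.0, 84.2, 85.0, 0.1], [20.0, 84.3, 85.1, 0.1], [30.0, 84.4, 85.0, 0.0], [40.0, 84.4, 85.0, 0.0], [50.0, 84.2, 84.9, 0.5], [60.0, 84.2, 84.8, 0.5], [70.0, 84.4, 88.0, 0.0]]
x ext [-20.11310006  75.077295  ]
```

```bash
python3 -m jog '[[[-0.1,-0.4,0.2],[0,0,0],1],[[-0.1,-0.7,0.2],[0,0,0],1],[[0,-1.0,0.2],[0,0,0],1],[[0,-1.3,0.2],[0,0,0],1],[[0.1,-1.6,0.2],[0,0,0],1],[[0.1,-1.6,0.2],[0,0,0],1],[[0.1,-1.6,0.2],[0,0,0],1],[[0.1,-1.6,0.2],[0,0,0],1]]' 70
python3 -m jog '[[[0.1,-0.2,0],[0,0,0],1],[[0.1,-0.4,0],[0,0,0],1],[[0.1,-0.6,0],[0,0,0],1],[[0.1,-0.6,0],[0,0,0],1],[[0.1,-0.6,0],[0,0,0],1],[[0.1,-0.6,0],[0,0,0],1],[[0.1,-0.6,0],[0,0,0],1],[[0.1,-0.6,0],[0,0,0],1]]' 70
python3 ck.py
```

```text
time_s: 19.58
eef_pos: [507.9, 219.1, 83.0]
ee_rot: [0.0, 0.641, 0.768, 0.001]
force: [-1.4, 5.8, 2.6]
grip_width: 0.211
time_s: 20.25
eef_pos: [508.1, 218.5, 83.0]
ee_rot: [0.0, 0.641, 0.768, 0.001]
force: [-1.9, 5.2, 3.2]
grip_width: 0.214
t 20.25 pos [508.1 218.5  83. ] yawY 10.34 z [ 0.001  0.001 -1.   ] F [-1.9  5.2  3.2] M [ 0.79  0.21 -0.03] g 0.214
TCP fix [[29.7  0.4 83. ]]
square 0.7 7610
[[-20.0, 79.4, 84.6, 0.3], [-10.0, 84.3, 85.2, 0.2], [0.0, 84.3, 85.1, 0.2], [10.0, 84.3, 85.1, 0.2], [20.0, 84.4, 85.1, 0.7], [30.0, 84.3, 85.0, 0.7], [40.0, 84.4, 85.0, 0.2], [50.0, 84.2, 84.9, 0.2], [60.0, 84.2, 84.8, 0.7], [70.0, 84.3, 87.8, 0.7], [80.0, 84.0, 84.7, 3.4]]
x ext [-18.51530999  76.96163298]
pin 0.55 5529
[[-80.0, 60.8, 62.2, 0.3], [-70.0, 60.8, 62.3, -0.1], [-60.0, 60.8, 62.4, -0.2], [-50.0, 60.9, 62.4, -0.2], [-40.0, 60.9, 62.4, -0.2], [-30.0, 60.8, 62.4, -0.2], [-20.0, 60.7, 62.3, 0.3]]
x ext [-79.77956661 -18.03817559]
```

```bash
python3 - <<'E'
import cv2
s=cv2.imread("pics/s6.png"); cv2.imwrite("pics/s6c.png",cv2.resize(s[190:290,190:320],(780,600),interpolation=cv2.INTER_CUBIC))
E
```

```text
(no output)
```

View pics/s6c.png

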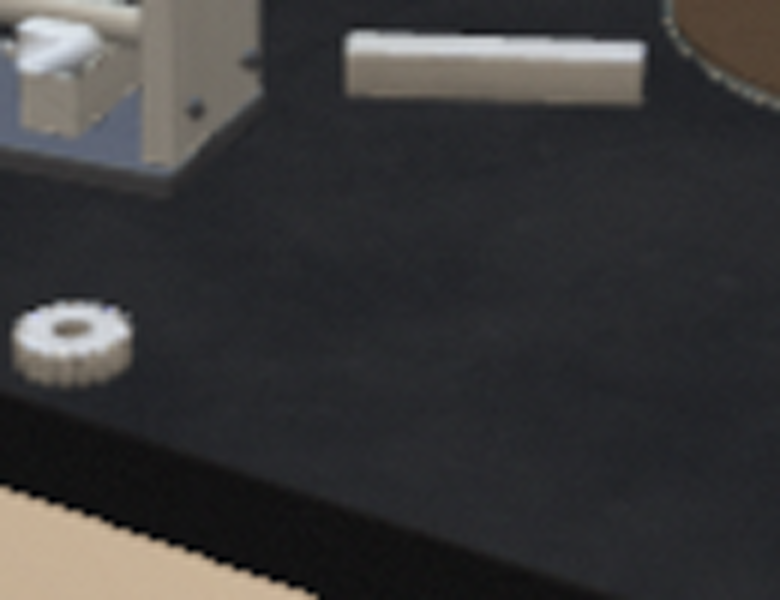

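```bash
python3 -m jog '[[[0,-0.2,0],[0,0,0],1],[[0,-0.4,0],[0,0,0],1],[[0,-0.6,0],[0,0,0],1],[[0,-0.8,0],[0,0,0],1],[[0,-0.8,0],[0,0,0],1],[[0,-0.8,0],[0,0,0],1],[[0,-0.8,0],[0,0,0],1],[[0,-0.8,0],[0,0,0],1]]' 70
python3 ck.py | head -2
python3 - <<'E'
import cv2
s=cv2.imread("pics/s6.png"); cv2.imwrite("pics/s6d.png",cv2.resize(s[130:240,100:250],(780,572),interpolation=cv2.INTER_CUBIC))
E
```

```text
time_s: 21.12
eef_pos: [508.2, 217.6, 83.0]
ee_rot: [0.0, 0.641, 0.768, 0.001]
force: [-0.2, 4.8, 2.8]
grip_width: 0.217
t 21.1167 pos [508.2 217.6  83. ] yawY 10.34 z [ 0.002  0.001 -1.   ] F [-0.2  4.8  2.8] M [ 0.86  0.11 -0.01] g 0.217
TCP fix [[30.6  0.4 83. ]]
```

View pics/s6d.png

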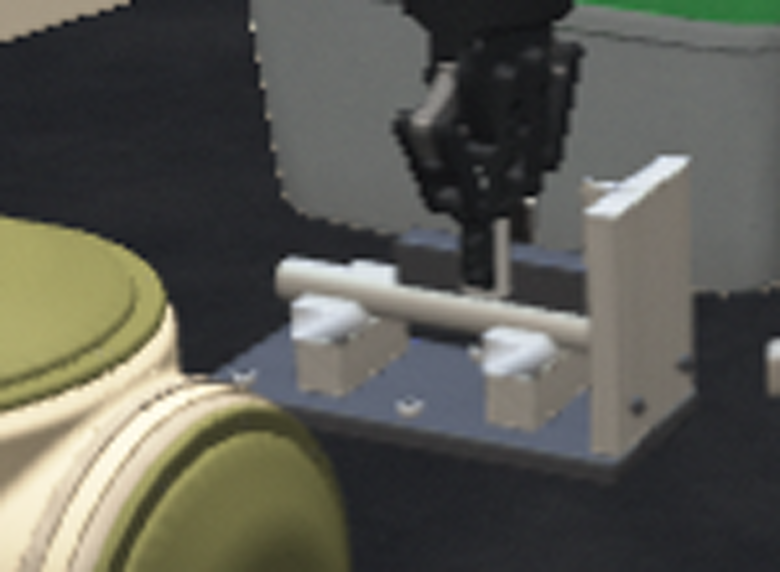

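```bash
python3 -m jog '[[[0,-0.3,0],[0,0,0],1],[[0.1,-0.6,0],[0,0,0],1],[[0.1,-0.9,0],[0,0,0],1],[[0.1,-1.2,0],[0,0,0],1],[[0.1,-1.2,0],[0,0,0],1],[[0.1,-1.2,0],[0,0,0],1],[[0.1,-1.2,0],[0,0,0],1],[[0.1,-1.2,0],[0,0,0],1]]' 70
python3 ck.py
```

```text
time_s: 21.98
eef_pos: [508.2, 217.1, 83.0]
ee_rot: [-0.0, 0.641, 0.768, 0.002]
force: [-0.2, 8.9, 0.9]
grip_width: 0.212
t 21.9833 pos [508.2 217.1  83. ] yawY 10.34 z [ 0.002  0.003 -1.   ] F [-0.2  8.9  0.9] M [1.61 0.04 0.02] g 0.212
TCP fix [[31.   0.3 83. ]]
square 0.61 7492
[[-20.0, 77.1, 84.1, 0.5], [-10.0, 84.3, 85.1, 0.1], [0.0, 84.3, 85.1, 0.5], [10.0, 84.3, 85.0, 0.5], [20.0, 84.3, 85.0, 0.5], [30.0, 84.3, 85.0, 0.1], [40.0, 84.3, 85.0, 0.5], [50.0, 84.2, 84.8, 0.1], [60.0, 84.2, 84.9, 0.0], [70.0, 84.3, 87.8, 0.5], [80.0, 84.1, 84.6, -2.6]]
x ext [-17.15634022  77.950761  ]
pin 0.71 5644
[[-80.0, 60.8, 62.2, 0.2], [-70.0, 60.8, 62.3, -0.3], [-60.0, 60.8, 62.3, 0.2], [-50.0, 60.9, 62.3, -0.3], [-40.0, 60.9, 62.4, 0.1], [-30.0, 60.9, 62.4, -0.3], [-20.0, 60.9, 62.3, 0.1]]
x ext [-79.76782905 -16.70345545]
```

```bash
python3 -m jog '[[[0,0,-0.1],[-0.05,0,0],1],[[0,0,-0.2],[-0.1,0,0],1],[[0,0,-0.3],[-0.15,0,0],1],[[0,0,-0.4],[-0.15,0,0],1],[[0,-0.1,-0.4],[-0.15,0,0],1],[[0,-0.2,-0.4],[-0.15,0,0],1],[[0,-0.2,-0.4],[-0.15,0,0],1],[[0,-0.2,-0.4],[-0.15,0,0],1]]' 70
python3 ck.py
python3 - <<'E'
from h import *
# blade edge vs plate & square pitch: plane fit of stock top in the wrist view; plate face fit in both
u=np.array([np.cos(np.radians(-79.65)),np.sin(np.radians(-79.65))]);v=np.array([-u[1],u[0]])
f=lambda c:np.c_[(c[:,:2]-[502.3,247.6])@u,(c[:,:2]-[502.3,247.6])@v,c[:,2]]
W=capture("wrist"); c=f(cloud(W,np.ones((420,560),bool)))
g=c[(abs(c[:,1])<7)&(c[:,0]>-14)&(c[:,0]<68)&(abs(c[:,2]-84)<2.5)]; A=np.c_[g[:,:2],np.ones(len(g))]
k=np.linalg.lstsq(A,g[:,2],rcond=None)[0]; print("stock top pitch/roll deg",np.degrees(k[:2]),k[2],len(g))
p=c[(abs(c[:,1])<7)&(c[:,0]>-78)&(c[:,0]<-22)&(c[:,2]>60)&(c[:,2]<65)]; 
p=p[abs(p[:,1])<3]; print("pin crest pitch",np.degrees(np.polyfit(p[:,0],p[:,2],1)[0]),np.median(p[:,2]))
e=c[(abs(c[:,1])<40)&(c[:,2]>86)&(c[:,2]<124)&(c[:,0]>85)&(c[:,0]<100)]; print("plate pts",len(e),np.percentile(e[:,0],[5,50,95]) if len(e) else "")
E
```

```text
time_s: 22.85
eef_pos: [508.2, 217.1, 83.0]
ee_rot: [0.001, 0.641, 0.768, 0.001]
force: [-2.0, 10.9, 6.0]
grip_width: 0.211
t 22.85 pos [508.2 217.1  83. ] yawY 10.33 z [ 0.002  0.    -1.   ] F [-2.  10.9  6. ] M [ 1.78  0.3  -0.  ] g 0.211
TCP fix [[31.1  0.3 83. ]]
square 0.8 7786
[[-20.0, 76.4, 84.1, 0.3], [-10.0, 84.3, 85.1, 0.5], [0.0, 84.3, 85.0, 0.6], [10.0, 84.3, 85.1, 0.3], [20.0, 84.4, 85.1, 0.6], [30.0, 84.3, 85.1, 0.1], [40.0, 84.3, 85.0, 0.3], [50.0, 84.3, 84.9, 0.1], [60.0, 84.1, 84.8, 0.1], [70.0, 84.3, 88.1, 0.5], [80.0, 84.1, 84.6, 3.2]]
x ext [-17.15196311  79.20234218]
pin 0.62 5613
[[-80.0, 60.8, 62.2, -0.2], [-70.0, 60.9, 62.4, -0.2], [-60.0, 60.9, 62.4, 0.2], [-50.0, 60.9, 62.5, -0.3], [-40.0, 60.9, 62.4, -0.1], [-30.0, 60.9, 62.3, 0.2], [-20.0, 60.8, 62.3, 0.2]]
x ext [-79.74692777 -16.88097581]
stock top pitch/roll deg [-0.0861534   0.02068564] 84.31718166078525 4466
pin crest pitch 0.014341566160086291 62.00115675054685
plate pts 0
```

```bash
python3 -m jog '[[[0,0,0],[0,0,0],1],[[0,0,0],[0,0,0],1],[[0,0,0],[0,0,0],1],[[0,0,0],[0,0,0],1],[[0,0,0],[0,0,0],1],[[0,0,0],[0,0,0],1],[[0,0,0],[0,0,0],1],[[0,0,0],[0,0,0],1]]' 70
python3 -c "
from h import *
state(); print(ctrl.finish_job())"
```

```text
time_s: 23.77
eef_pos: [508.2, 217.1, 83.0]
ee_rot: [0.001, 0.641, 0.768, 0.001]
force: [-2.1, 9.4, 5.1]
grip_width: 0.217
t 23.7667 pos [508.2 217.1  83. ] yawY 10.34 z [ 0.002  0.    -1.   ] F [-2.1  9.4  5.1] M [1.77 0.28 0.01] g 0.217
the job is handed in; nothing more can be done
None
```

I laid the pin in both V-notches and let go of it. I then picked up the square and pressed it into the corner between the pin and the end plate. I handed the job in at 23.8 s, still gripping and pressing.

- **Pin:** its crest is level along its visible length, within about 0.02°. Its near end is at x ≈ -79.8 mm in the fixture's frame, so it is midway, and it did not shift when I pressed the square on it.
- **Square:** the foot presses on the pin with about 9 N, and the push towards the plate is about 9 N. More push no longer moved the tool, so I take it that the blade is touching the plate. The stock's measured tilt is 0.09°, within camera noise.
- **Alignment:** the square's yaw matches the fixture's, and it sits about 0.3 mm off the pin's centreline. That is within camera accuracy.

**What I could not confirm:**
- The end plate and gripper hide the contact between blade and plate from the cameras, so I judged its flushness only from force, position and tilt. The stock end I measured puts the square's outer edge at x ≈ 92.8 mm, against a nominal 92 mm for the plate. That 0.8 mm gap is also within calibration error.
- A sideways force of about 2 N remained at the end.
- I took no final picture of the bystanders. The arm passed clear of them, and no unexpected force showed.

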